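# Click the lens carriage in over the culture dish

### The job

Bring the lens on the viewing bench over the closed culture dish: push its carriage along the rail with your fingertips until it clicks into the notch there, and leave it sitting in that notch. Two places on the bench are alike, but the other one holds only an empty dish lid. Do not pinch the carriage or touch the lens, and leave the dish, the lid and everything round about where they are.

Things in the scene. Friction and masses are not known exactly. Their poses are not given: they have to be found in the camera images.
- bench: viewing bench fixed to the desk: grey plate 210 x 380 x 12 mm, origin at the centre of its underside, z up, y along the rail. The rail with its steel strip runs along y at x = -60 mm, 30 mm wide, top 33 mm above the desk; end stops 50 mm wide, tops 42 mm above the desk, at y = -184 and +184 mm. Dish places: centres x = +45, y = +90 and -90 mm, among 5 mm high pins.
- carriage (a joint): position of the carriage along the rail, 0 to 0.28 m, growing towards bench +y; carriage centre and lens are at bench y = -0.14 + value. It starts between the places. Notches lie near 0.05 and 0.23, both shifted together by up to 9 mm either way (adjustable strip): to be felt. It weighs about 0.5 kg and stays where it is left.
- plunger (a joint): drop in m of the carriage's spring plunger: 0 to 0.0005 on the flat, 0.0028 in a notch; its 6 mm pin stands 5.5 mm above the carriage top, 2.7 mm in a notch. The carriage slides at 2 to 5 N; at a notch the resistance vanishes for some mm, it is drawn in the last 2 mm, and pushing it on out again takes more than 11 N.
- lens_center (a point): centre of the clear lens, 66 mm across in a black ring of 76 mm, carried by the carriage on an arm 105 mm to bench +x of the rail line; 61 mm above the desk, 8 mm thick
- dish: closed round culture dish with a pink filling, 93 mm across, 16 mm high, loose on one of the two places of the bench; origin at the centre of its underside
- spare_lid: empty clear dish lid, upside down, 94 mm across, 9 mm high, loose on the other place; origin at the centre of its underside
- amber_bottle: brown glass bottle, 77 mm across, 180 mm high, upright on the desk to the right, origin at the centre of its underside; noted for keeping clear of it
- burner_cap: small white cap, 31 mm across, 30 mm high, on the desk to the right, origin under its centre; noted for keeping clear of it
- scissors: scissors lying on the desk to the left, 176 mm long, 9 mm high, origin under their middle; noted for keeping clear of it
- dish_b: another closed culture dish, 93 mm across, 16 mm high, standing on the desk to the left of the bench (not on it), origin under its centre; noted for keeping clear of it
- magnifier: round hand magnifier lying on the desk to the right, 161 mm long, 12 mm high, origin under its middle; noted for keeping clear of it
- face_left (a point): flat black rubber pushing face on the bench +y side of the carriage, 80 mm across the rail, 40 mm high; this point is the centre of its outer face, 51 mm above the desk, on the rail line; +y points outward. Push here to move towards bench -y. The carriage is 92 mm across, 50 mm along the rail from face to face, its top 71 mm above the desk.
- face_right (a point): the same pushing face on the bench -y side of the carriage; -y is its outward direction. Push here to move towards bench +y. Pressing on both faces at once counts as pinching.

How it is judged:
By the outcome, as a careful person would: the job done as asked, in the order asked, and still so for the second after the job is handed in, with the robot touching nothing.
It also fails if it takes over 45 s, if anything falls off the work surface, if the arm or the gripper's body presses on something with over 40 N, if the wrist force passes 120 N, or if a joint passes its speed limit or range.

### The arm

A 6-joint arm with a two-finger parallel gripper is mounted at the origin on a cart in front of the work surface, level with it; the furniture and walls round the work are solid. World frame = base frame: x ahead of the robot, y to its left, z up, the work surface at z = 0. Lengths are in m, angles in rad, forces in N, time in s.
With the tool pointing down it reaches from about 0.35 to 0.975 m from the base axis. Payload 4.9 kg.
Tool frame: the origin (TCP) lies on the centre line of the jaws, within the pads' length; the fingertips stand manip.tcp_to_tips ahead of it and the grasp point (between the pads) is the TCP (manip.tcp_to_tips is the distance from the TCP to the fingertips, in m); y points along the fingers, z is the direction in which the jaws open and shut, and the axes are right-handed (so a half turn about y gives the same grasp; the last joint's range is limited). The gripper opens to 85 mm and grips with 20 to 120 N. Pads are 22 mm wide; open, the fingers measure 114 mm over their backs; the gripper's body (76 mm by 85 mm) begins 54 mm behind the grasp point. The pads swing forward as they close: fully open they stand 13 mm farther back than shut.
Start: joints at [-1.26, 0.053, 1.613, -0, 1.476, -0.119], TCP at [0.26, -0.568, 0.25] pointing down, gripper open.
Joint ranges: [-3.01, 3.01], [-1.01, 2.22], [0.06, 2.58], [-1.02, 4.17], [0.09, 2.62], [-3.14, 3.14]. Speed limits (rad/s): [2.57, 2.57, 3.14, 3.14, 3.14, 3.14].

### API

Orientations are given as a unit quaternion [w, x, y, z].
In Python, from plant import manip gives the robot as it stands.
- The arm moves only by the tool apply_moves, never from a script. Its argument "moves" is a list of rows, each a list of 7 numbers: the gripper's target within -1 to 1 (shut at 1, half-way at 0, fully open at -1), then the shift along the tool's x, y, z in mm, then the turn, a rotation vector about the tool's x, y, z in degrees. A call has 1 to 20 rows; each row shifts and turns the commanded pose from where the row before left it, along the tool's axes as they then stand; what a row does not reach is not made up. A row lasts 1/10 s, in which the tool goes at most 50 mm and 8.59 degrees, less where a joint would pass 70% of its speed; a pose out of reach is approached as far as the arm can. A call with a gripper value outside its range is refused whole. The fingers move at their own pace and stop on an object; the grip force is fixed at half the most. Time passes only in rows, so rows that do not move let the fingers close. It gives the time, the measured TCP pose, the force and the opening at its end, in the units of the state.
- manip.state(): the state, without advancing time (a new reading comes with each control period).
- manip.grab_frame(name): name is "side" or "top"; returns the picture (420x560x3 uint8, blue, green, red); there is no depth.
- manip.calibration(name): a dict with "mtx" (3x3 intrinsics, pixels), "distortion" ([k1, k2, p1, p2, k3] as OpenCV has them; the pictures are not rectified), "T" (4x4, takes a point from camera to world coordinates). Camera axes: x right, y down, z forward; pixel columns grow to the right and rows downward; lengths in m; the calibration is good to about 2 mm. A picture is of the moment at which its call begins. calibration takes no time and is no camera call.
- manip.job_done(): hands the job in, once; it reports no verdict.
The state is a dict: "time": time; "joint_pos": joint angles; "joint_vel": joint speeds; "joint_efforts": joint torques, N m; "tool_pos": TCP position; "tool_rot": TCP orientation; "contact_force": force on the tool from outside, world axes, zero at the start; "ft_torque": the same for the moment, N m; "gripper_width": opening from 0.0 (shut) to 1.0 (fully open).
Only numpy, scipy, OpenCV 4.12 (cv2) and the standard library are available. Lean on these libraries where they do the work, as an engineer would, in place of code of your own. Each camera call takes 0.05 s, during which the arm holds its last target. There are 200 camera calls.

## Working session

There is one attempt and no reset: what is moved stays moved. The work goes in short steps, Python scripts to look and compute and a tool call to move; the robot and the scene stay as the last step left them, time stands still between calls to the robot, and variables do not carry over. Pictures are saved under pics/ and viewed, about 8 in all and at most 12, crops included, and the job is handed in when it is done.

Besides the shell and the picture viewer there is one more tool, called after "Call:" by a JSON object that holds its "method" and its "body". apply_moves: Moves the arm, as the interface text tells. Its arguments: {"type":"object","properties":{"moves":{"type":"array","items":{"type":"array","items":{"type":"number"}}}},"required":["moves"]}

```bash
mkdir -p pics; cat > a.py <<'E'
import cv2,numpy as np
from plant import manip
E
python3 - <<'E'
from a import *
for n in("top","side"):
    cv2.imwrite(f"pics/{n}0.png",manip.grab_frame(n)); c=manip.calibration(n); print(n,c)
s=manip.state();print(s, manip.tcp_to_tips)
E
```

```text
top {'mtx': array([[393.64549688,   0.        , 280.88664599],
       [  0.        , 393.64549688, 206.91358691],
       [  0.        ,   0.        ,   1.        ]]), 'distortion': array([-0.0267133,  0.       ,  0.       ,  0.       ,  0.       ]), 'T': array([[-0.00162277, -0.99595277,  0.08986351,  0.46548361],
       [-0.99989103,  0.0029346 ,  0.0144678 , -0.07286841],
       [-0.01467296, -0.08983023, -0.995849  ,  1.07076145],
       [ 0.        ,  0.        ,  0.        ,  1.        ]])}
side {'mtx': array([[431.76817804,   0.        , 278.54196972],
       [  0.        , 431.76817804, 212.7382829 ],
       [  0.        ,   0.        ,   1.        ]]), 'distortion': array([-0.08320313,  0.        ,  0.        ,  0.        ,  0.        ]), 'T': array([[-9.99982398e-01, -4.41654867e-03, -3.96214453e-03,
         5.70659912e-01],
       [ 5.66448273e-04,  5.93664583e-01, -8.04712397e-01,
         1.02911388e+00],
       [ 5.90623635e-03, -8.04700477e-01, -5.93651631e-01,
         9.06562711e-01],
       [ 0.00000000e+00,  0.00000000e+00,  0.00000000e+00,
         1.00000000e+00]])}
{'time': 0.1, 'joint_pos': array([-1.26000623e+00,  5.33358798e-02,  1.61418637e+00, -5.99160486e-06,
        1.47601712e+00, -1.19025239e-01]), 'joint_vel': array([ 0.00155819, -0.0004785 , -0.00222984, -0.00079934,  0.00060752,
        0.00096816]), 'joint_efforts': array([ 1.32364668e-03, -3.94902921e+01, -3.71361566e+01, -7.00426810e-06,
        3.96075440e-03, -1.16228657e-05]), 'tool_pos': array([ 0.26025618, -0.56763641,  0.24914028]), 'tool_rot': array([ 0.15072776, -0.15086374,  0.6915251 , -0.69015528]), 'contact_force': array([0.40316263, 0.36501988, 0.65626859]), 'ft_torque': array([ 0.00927204,  0.04360069, -0.00303005]), 'gripper_width': 1.0005667305165369} 0.019
```

View pics/top0.png

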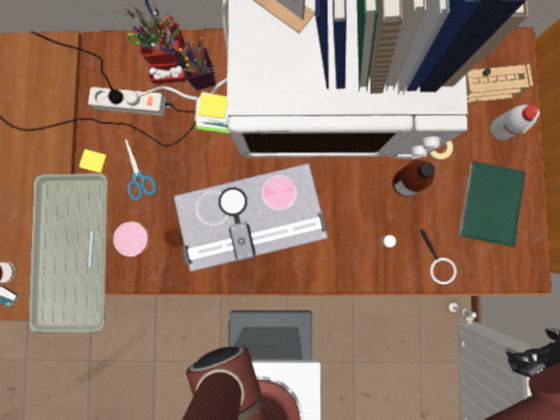

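View pics/side0.png

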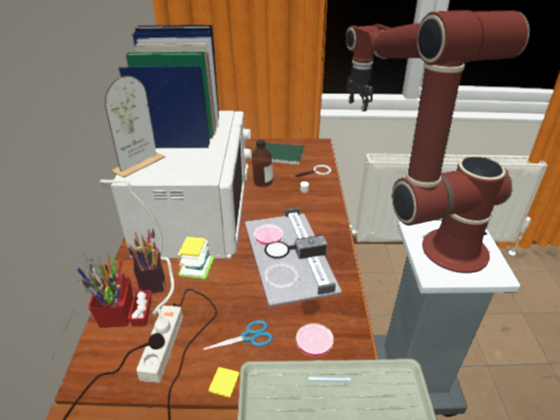

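The pink closed dish is at pixel (279,193) in the top view, on the right, towards world −y. The lid is at (213,208), the lens at (232,201) and the carriage at (241,240). So I push on face_left, towards the notch near 0.05.

```bash
cat >> a.py <<'E'
from scipy.spatial.transform import Rotation as R
def ray(cam,px,z):
    c=manip.calibration(cam);px=np.array(px,float).reshape(-1,1,2)
    u=cv2.undistortPoints(px,c["mtx"],c["distortion"]).reshape(-1,2)
    d=np.c_[u,np.ones(len(u))]@c["T"][:3,:3].T;o=c["T"][:3,3]
    return (o+d*((z-o[2])/d[:,2])[:,None])[:,:2]
def proj(cam,P):
    c=manip.calibration(cam);T=np.linalg.inv(c["T"])
    return cv2.projectPoints(np.array(P,float),cv2.Rodrigues(T[:3,:3])[0],T[:3,3],c["mtx"],c["distortion"])[0].reshape(-1,2)
E
python3 - <<'E'
from a import *
im=cv2.imread("pics/top0.png");hsv=cv2.cvtColor(im,cv2.COLOR_BGR2HSV)
m=((hsv[...,1]<70)&(hsv[...,2]>60)).astype(np.uint8)
m[:155]=0;m[280:]=0;m[:,:165]=0;m[:,335:]=0
m=cv2.morphologyEx(m,cv2.MORPH_OPEN,np.ones((3,3)))
cs,_=cv2.findContours(m,0,2);c=max(cs,key=cv2.contourArea)
h=cv2.convexHull(c);r=cv2.minAreaRect(h);ap=cv2.approxPolyDP(h,6,True).reshape(-1,2)
print("approx",ap.tolist(),"box",cv2.boxPoints(r).tolist())
W=ray("top",h.reshape(-1,2),0.012);rr=cv2.minAreaRect((W*1000).astype(np.float32));print("world rect mm",rr)
p=((hsv[...,0]>160)&(hsv[...,1]>60)&(hsv[...,2]>180)).astype(np.uint8);p[:,:250]=0;p[:,310:]=0;p[:160]=0;p[230:]=0
M=cv2.moments(p,True);print("dish",ray("top",[M['m10']/M['m00'],M['m01']/M['m00']],.026)*1000)
k=(im.max(2)<60).astype(np.uint8);k[:180]=0;k[222:]=0;k[:,:215]=0;k[:,252:]=0
cs,_=cv2.findContours(k,0,2);c=max(cs,key=cv2.contourArea);print("lens",cv2.minEnclosingCircle(c))
cv2.imwrite("pics/crop.png",cv2.resize(im[150:290,160:340],None,fx=4.4,fy=4.2,interpolation=cv2.INTER_CUBIC))
print(R.from_quat(manip.state()["tool_rot"],scalar_first=True).as_matrix().round(3))
E
```

```text
approx [[309, 164], [326, 238], [189, 269], [175, 195]] box [[169.16941833496094, 196.03933715820312], [309.8275146484375, 162.2813720703125], [328.1815185546875, 238.75640869140625], [187.5234375, 272.5143737792969]]
world rect mm ((533.984619140625, 29.018585205078125), (213.0119171142578, 388.4889221191406), 13.400766372680664)
dish [[602.15523996 -48.03730311]]
lens ((234.0, 215.0), 9.999999747378752e-05)
[[-0.909 -0.001  0.417]
 [-0.417  0.002 -0.909]
 [-0.    -1.    -0.002]]
```

View pics/crop.png

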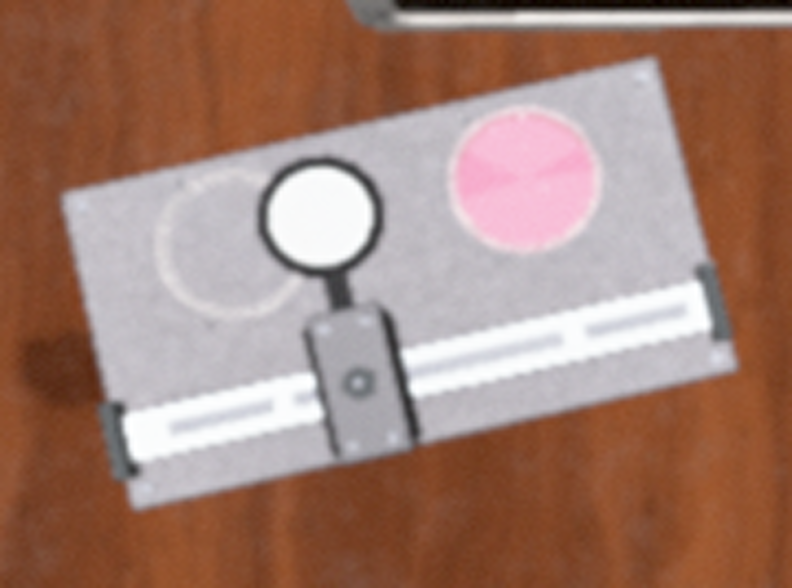

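The crop shows the plate corners at (62,195), (655,60), (737,370) and (135,508). The lens centre is at (320,216), the plunger at (359,382), the dish at (525,178) and the lid at about (232,243). There is a gap in the strip near (573,335).

```bash
python3 - <<'E'
from a import *
f=lambda x,y:[(x+.5)/4.4+160-.5,(y+.5)/4.2+150-.5]
C=ray("top",[f(62,195),f(655,60),f(737,370),f(135,508)],.012)*1000
print(C.round(1)); o=C.mean(0)
l=(C[0]+C[3])/2-(C[1]+C[2])/2; u=(C[0]+C[1])/2-(C[2]+C[3])/2
print("len",np.linalg.norm(l),np.linalg.norm(u)); a1=np.arctan2(-l[0],l[1]);a2=np.arctan2(u[1],u[0]);print("yaw",np.degrees([a1,a2]))
a=a1*.75+a2*.25
Rm=np.array([[np.cos(a),-np.sin(a)],[np.sin(a),np.cos(a)]])
b=lambda x,y,z:((ray("top",[f(x,y)],z)[0]*1000-o)@Rm).round(1)
print("o",o,"yaw",np.degrees(a));np.save("b.npy",[*o,a])
for n,q in dict(lens=(320,216,.065),pl=(359,382,.0765),dish=(525,178,.016+.012),lid=(232,243,.021),gapR=(575,335,.033),gapL=(285,404,.033),stopL=(118,440,.042),stopR=(715,303,.042)).items():print(n,b(*q))
y=b(359,382,.0765)[1]
for n,p in dict(face=(-60,y+25),stand=(-60,y+65),end=(-60,-90+25+11)).items():print(n,Rm@np.array(p)+o)
E
```

```text
[[ 591.6  234.5]
 [ 678.5 -132.9]
 [ 477.8 -181.2]
 [ 390.7  185.3]]
len 377.10523390387397 206.65277460846295
yaw [13.34452257 13.64020511]
o [534.65272272  26.41388234] yaw 13.41844320293059
lens [45.5 30.6]
pl [-59.   29.9]
dish [ 44.8 -91.9]
lid [47.2 91.7]
gapR [-59.3 -97.8]
gapL [-60.7  81. ]
stopL [-59.6 181.2]
stopR [ -59.7 -183.1]
face [463.5504988   65.89151846]
stand [454.26805789 104.79956764]
end [488.82194419 -40.03564542]
```

```bash
cat >> a.py <<'E'
def bench():
    x,y,a=np.load("b.npy");return np.array([x,y]),np.array([[np.cos(a),-np.sin(a)],[np.sin(a),np.cos(a)]]),a
def where():
    o,Rm,a=bench();s=manip.state();p=s["tool_pos"]*1000
    M=R.from_quat(s["tool_rot"],scalar_first=True).as_matrix()
    print("t",s["time"],"bench xy",((p[:2]-o)@Rm).round(1),"z",p[2].round(1),"F bench",(s["contact_force"][:2]@Rm).round(2),s["contact_force"][2].round(2),"yaw err x->-y deg",(np.degrees(np.arctan2(M[1,0],M[0,0])-a)+90).round(2),"g",s["gripper_width"])
    return p,M,o,Rm
E
python3 - <<'E'
from a import *
p,M,o,Rm=where()
t=Rm@np.array([-60,95])+o;print(t)
n=16;th=78.8/n
A=sum((M@R.from_euler('y',-th*k,degrees=True).as_matrix() for k in range(n)))
print(np.linalg.solve(A,[*(t-p[:2]),0]))
print("bottle",ray("top",[[407,188]],0.)) 
E
```

```text
t 0.1 bench xy [-404.8 -514.2] z 249.1 F bench [0.48 0.26] 0.66 yaw err x->-y deg -78.79 g 1.0005667305165369
[454.24485179 104.89683776]
[-46.28464679   0.07054343 -10.13052038]
bottle [[ 0.61308729 -0.40274568]]
```

Call:
{"method": "apply_moves", "body": {"moves": [[1,-46.3,0,-10.1,0,-4.93,0],[1,-46.3,0,-10.1,0,-4.93,0],[1,-46.3,0,-10.1,0,-4.93,0],[1,-46.3,0,-10.1,0,-4.93,0],[1,-46.3,0,-10.1,0,-4.93,0],[1,-46.3,0,-10.1,0,-4.93,0],[1,-46.3,0,-10.1,0,-4.93,0],[1,-46.3,0,-10.1,0,-4.93,0],[1,-46.3,0,-10.1,0,-4.93,0],[1,-46.3,0,-10.1,0,-4.93,0],[1,-46.3,0,-10.1,0,-4.93,0],[1,-46.3,0,-10.1,0,-4.93,0],[1,-46.3,0,-10.1,0,-4.93,0],[1,-46.3,0,-10.1,0,-4.93,0],[1,-46.3,0,-10.1,0,-4.93,0],[1,-46.3,0,-10.1,0,-4.93,0],[1,0,0,0,0,0,0],[1,0,0,0,0,0,0],[1,0,0,0,0,0,0]]}}

```text
time: 2.0
tool_pos: [0.4546, 0.1037, 0.2501]
tool_rot: [-0.555, 0.555, -0.438, 0.438]
contact_force: [0.3, 1.0, -0.6]
gripper_width: -0.002
```

```bash
python3 - <<'E'
from a import *
where()
E
```

```text
t 2.0 bench xy [-59.9  93.8] z 250.1 F bench [0.53 0.87] -0.65 yaw err x->-y deg 0.02 g -0.0017763538030729227
```

Call:
{"method": "apply_moves", "body": {"moves": [[1,0,40,0,0,0,0],[1,0,40,0,0,0,0],[1,0,40,0,0,0,0],[1,0,30,0,0,0,0],[1,0,20,0,0,0,0],[1,0,11,0,0,0,0],[1,0,0,0,0,0,0],[1,0,0,0,0,0,0]]}}

```text
time: 2.8
tool_pos: [0.4554, 0.1038, 0.0702]
tool_rot: [0.555, -0.555, 0.438, -0.438]
contact_force: [0.4, -0.1, -0.4]
gripper_width: -0.002
```

```bash
python3 - <<'E'
from a import *
where()
im=manip.grab_frame("side");cv2.imwrite("pics/s1.png",cv2.resize(im[190:320,220:380],None,fx=4.5,fy=4.5,interpolation=cv2.INTER_CUBIC))
E
```

```text
t 2.8 bench xy [-59.1  93.7] z 70.2 F bench [ 0.35 -0.18] -0.39 yaw err x->-y deg 0.01 g -0.0017012906640151697
```

View pics/s1.png

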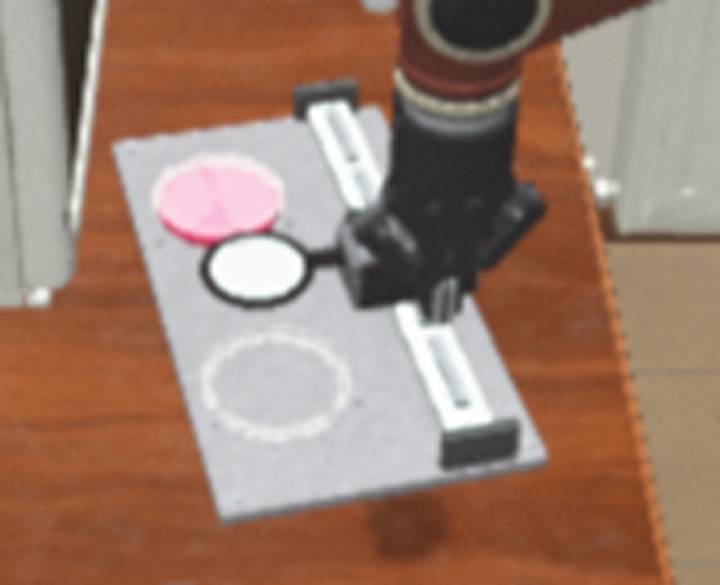

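Fingertips are at crop pixel (445,315), over the rail and left of the carriage, clear of everything. Next I move in to touch the face.

Call:
{"method": "apply_moves", "body": {"moves": [[1,12,2,0.5,0,0,0],[1,8,0,0,0,0,0],[1,4,0,0,0,0,0],[1,3,0,0,0,0,0],[1,3,0,0,0,0,0],[1,3,0,0,0,0,0],[1,3,0,0,0,0,0]]}}

```text
time: 3.55
tool_pos: [0.4634, 0.0703, 0.0677]
tool_rot: [0.556, -0.555, 0.438, -0.437]
contact_force: [-1.9, 5.3, 3.1]
gripper_width: -0.0
```

```bash
python3 - <<'E'
from a import *
where()
E
```

```text
t 3.55 bench xy [-59.1  59.2] z 67.7 F bench [-0.65  5.61] 3.11 yaw err x->-y deg 0.09 g -0.00025899508990820977
```

Call:
{"method": "apply_moves", "body": {"moves": [[1,5,-3,0,0,0,0],[1,6,0,0,0,0,0],[1,6,0,0,0,0,0],[1,6,0,0,0,0,0],[1,6,0,0,0,0,0],[1,6,0,0,0,0,0],[1,6,0,0,0,0,0],[1,6,0,0,0,0,0],[1,6,0,0,0,0,0],[1,6,0,0,0,0,0],[1,6,0,0,0,0,0],[1,6,0,0,0,0,0],[1,6,0,0,0,0,0],[1,3,0,0,0,0,0],[1,2,0,0,0,0,0],[1,1,0,0,0,0,0]]}}

```text
time: 5.15
tool_pos: [0.4821, -0.0109, 0.0698]
tool_rot: [-0.555, 0.555, -0.438, 0.437]
contact_force: [-1.8, 4.7, -0.9]
gripper_width: -0.003
```

```bash
python3 - <<'E'
from a import *
where()
im=manip.grab_frame("top");cv2.imwrite("pics/t2.png",cv2.resize(im[150:290,160:340],None,fx=4.4,fy=4.2,interpolation=cv2.INTER_CUBIC))
E
```

```text
t 5.15 bench xy [-59.8 -24.1] z 69.8 F bench [-0.61  5.01] -0.89 yaw err x->-y deg 0.09 g -0.002701820832894373
```

View pics/t2.png

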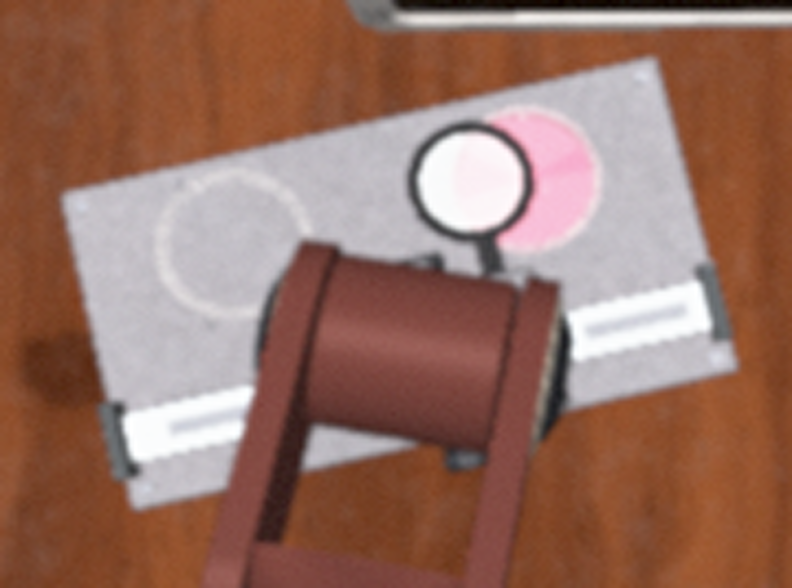

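The lens centre is now at crop (470,180), at bench y ≈ −65. The earliest notch position is about 16 mm further on.

Call:
{"method": "apply_moves", "body": {"moves": [[1,4,0,0,0,0,0],[1,4,0,0,0,0,0],[1,2,0,0,0,0,0],[1,1,0,0,0,0,0],[1,1,0,0,0,0,0]]}}

```text
time: 5.7
tool_pos: [0.485, -0.0227, 0.0698]
tool_rot: [-0.555, 0.556, -0.438, 0.437]
contact_force: [-1.7, 4.3, -2.1]
gripper_width: -0.003
```

Call:
{"method": "apply_moves", "body": {"moves": [[1,1,0,0,0,0,0],[1,1,0,0,0,0,0]]}}

```text
time: 5.9
tool_pos: [0.4854, -0.0246, 0.0698]
tool_rot: [-0.555, 0.556, -0.438, 0.437]
contact_force: [-1.8, 3.8, -1.3]
gripper_width: 0.0
```

Call:
{"method": "apply_moves", "body": {"moves": [[1,1,0,0,0,0,0],[1,1,0,0,0,0,0]]}}

```text
time: 6.1
tool_pos: [0.4859, -0.0265, 0.0698]
tool_rot: [-0.555, 0.556, -0.438, 0.437]
contact_force: [-2.6, 3.7, -1.6]
gripper_width: -0.001
```

```bash
cat >> a.py <<'E'
def lens(tag):
    o,Rm,a=bench();im=manip.grab_frame("top")
    g=cv2.resize(im,None,fx=4,fy=4,interpolation=cv2.INTER_CUBIC)
    p=proj("top",[[*(Rm@np.array([45,-90])+o)/1000,.065]])[0]
    m=(g.max(2)<110).astype(np.uint8);k=np.zeros_like(m);cv2.circle(k,tuple(int(v*4) for v in p),110,1,-1)
    # bright clear disc inside dark ring
    n,lab,st,ce=cv2.connectedComponentsWithStats(((m==0)&(k>0)).astype(np.uint8))
    cs,h=cv2.findContours(m*k,cv2.RETR_CCOMP,cv2.CHAIN_APPROX_NONE)
    hs=[c for c,q in zip(cs,h[0]) if q[3]>=0 and cv2.contourArea(c)>2000]
    for c in hs:
        (x,y),r=cv2.minEnclosingCircle(c);print("lens bench",((ray("top",[[(x+.5)/4-.5,(y+.5)/4-.5]],.065)[0]*1000-o)@Rm).round(1),"r",r/4)
    cv2.imwrite(f"pics/{tag}.png",g[600:1160,640:1360]);return im
E
python3 - <<'E'
from a import *
where();lens("t3")
E
```

```text
t 6.1 bench xy [-59.7 -40.2] z 69.8 F bench [-1.65  4.21] -1.64 yaw err x->-y deg 0.1 g -0.0009580879989145918
lens bench [ 45.4 -76.1] r 12.835693359375
```

Call:
{"method": "apply_moves", "body": {"moves": [[1,1,0,0,0,0,0],[1,1,0,0,0,0,0]]}}

```text
time: 6.35
tool_pos: [0.4864, -0.0285, 0.0699]
tool_rot: [-0.555, 0.555, -0.438, 0.437]
contact_force: [-3.6, 4.4, -3.0]
gripper_width: 0.004
```

Call:
{"method": "apply_moves", "body": {"moves": [[1,1,0,0,0,0,0],[1,0.5,0,0,0,0,0]]}}

```text
time: 6.55
tool_pos: [0.4868, -0.0301, 0.0699]
tool_rot: [-0.555, 0.555, -0.438, 0.437]
contact_force: [-3.0, 4.5, -2.4]
gripper_width: -0.001
```

Call:
{"method": "apply_moves", "body": {"moves": [[1,1,0,0,0,0,0],[1,0.5,0,0,0,0,0]]}}

```text
time: 6.75
tool_pos: [0.4872, -0.0316, 0.0699]
tool_rot: [-0.555, 0.555, -0.438, 0.437]
contact_force: [-3.3, 3.3, -2.7]
gripper_width: -0.001
```

Call:
{"method": "apply_moves", "body": {"moves": [[1,1,0,0,0,0,0],[1,0.5,0,0,0,0,0]]}}

```text
time: 6.95
tool_pos: [0.4876, -0.033, 0.0699]
tool_rot: [-0.555, 0.555, -0.438, 0.437]
contact_force: [-2.9, 3.8, -2.5]
gripper_width: -0.002
```

Call:
{"method": "apply_moves", "body": {"moves": [[1,1,0,0,0,0,0],[1,0.5,0,0,0,0,0]]}}

```text
time: 7.15
tool_pos: [0.488, -0.0345, 0.07]
tool_rot: [-0.555, 0.555, -0.438, 0.437]
contact_force: [-2.7, 3.9, -2.7]
gripper_width: -0.002
```

Call:
{"method": "apply_moves", "body": {"moves": [[1,1,0,0,0,0,0],[1,0.5,0,0,0,0,0]]}}

```text
time: 7.35
tool_pos: [0.4885, -0.036, 0.0701]
tool_rot: [-0.555, 0.555, -0.438, 0.438]
contact_force: [-3.4, 4.2, -2.6]
gripper_width: -0.001
```

Call:
{"method": "apply_moves", "body": {"moves": [[1,1,0,0,0,0,0],[1,0.5,0,0,0,0,0]]}}

```text
time: 7.55
tool_pos: [0.4889, -0.0375, 0.0702]
tool_rot: [-0.555, 0.555, -0.438, 0.438]
contact_force: [-2.8, 3.8, -1.9]
gripper_width: -0.003
```

Call:
{"method": "apply_moves", "body": {"moves": [[1,1,0,0,0,0,0],[1,0.5,0,0,0,0,0]]}}

```text
time: 7.75
tool_pos: [0.4894, -0.039, 0.0703]
tool_rot: [-0.555, 0.555, -0.438, 0.438]
contact_force: [-3.3, 3.5, -2.4]
gripper_width: 0.003
```

Call:
{"method": "apply_moves", "body": {"moves": [[1,1,0,0,0,0,0],[1,0.5,0,0,0,0,0]]}}

```text
time: 7.95
tool_pos: [0.4901, -0.0407, 0.0706]
tool_rot: [0.555, -0.555, 0.437, -0.438]
contact_force: [-2.0, 2.7, -1.8]
gripper_width: -0.006
```

Call:
{"method": "apply_moves", "body": {"moves": [[1,0.6,0,0,0,0,0],[1,0.4,0,0,0,0,0]]}}

```text
time: 8.15
tool_pos: [0.4906, -0.0418, 0.0708]
tool_rot: [0.555, -0.555, 0.437, -0.438]
contact_force: [-1.2, 2.4, -2.3]
gripper_width: 0.001
```

Call:
{"method": "apply_moves", "body": {"moves": [[1,0.6,0,0,0,0,0],[1,0.4,0,0,0,0,0]]}}

```text
time: 8.35
tool_pos: [0.4909, -0.0428, 0.0709]
tool_rot: [0.555, -0.555, 0.437, -0.438]
contact_force: [-0.3, 1.2, -1.2]
gripper_width: 0.004
```

Call:
{"method": "apply_moves", "body": {"moves": [[1,0.6,0,0,0,0,0],[1,0.4,0,0,0,0,0]]}}

```text
time: 8.55
tool_pos: [0.4912, -0.0438, 0.0709]
tool_rot: [0.555, -0.555, 0.437, -0.438]
contact_force: [-0.3, 0.3, 0.8]
gripper_width: 0.002
```

```bash
python3 - <<'E'
from a import *
where();lens("t4")
E
```

```text
t 8.55 bench xy [-58.6 -58.2] z 70.9 F bench [-0.25  0.38] 0.77 yaw err x->-y deg 0.09 g 0.0021094573146819237
lens bench [ 45.7 -94.1] r 12.885607719421387
```

Call:
{"method": "apply_moves", "body": {"moves": [[1,0.5,0,0,0,0,0],[1,0.5,0,0,0,0,0]]}}

```text
time: 8.8
tool_pos: [0.491, -0.0445, 0.0706]
tool_rot: [0.555, -0.555, 0.437, -0.438]
contact_force: [-0.3, 0.7, -1.2]
gripper_width: 0.0
```

Call:
{"method": "apply_moves", "body": {"moves": [[1,0.5,0,0,0,0,0],[1,0.5,0,0,0,0,0]]}}

```text
time: 9.0
tool_pos: [0.491, -0.0453, 0.0704]
tool_rot: [0.555, -0.555, 0.438, -0.438]
contact_force: [-0.4, -0.2, 0.1]
gripper_width: 0.001
```

```bash
python3 - <<'E'
from a import *
where();lens("t5")
E
```

```text
t 9.0 bench xy [-59.1 -59.7] z 70.4 F bench [-0.47 -0.13] 0.1 yaw err x->-y deg 0.09 g 0.0010137192742990797
lens bench [ 45.6 -96. ] r 12.823952674865723
```

Call:
{"method": "apply_moves", "body": {"moves": [[1,0.5,0,0,0,0,0],[1,0.5,0,0,0,0,0]]}}

```text
time: 9.25
tool_pos: [0.4911, -0.0461, 0.0703]
tool_rot: [0.555, -0.555, 0.438, -0.438]
contact_force: [0.2, 1.1, 0.2]
gripper_width: 0.002
```

```bash
python3 - <<'E'
from a import *
where();lens("t6")
E
```

```text
t 9.25 bench xy [-59.2 -60.5] z 70.3 F bench [0.47 1.06] 0.23 yaw err x->-y deg 0.09 g 0.001689337594438671
lens bench [ 45.6 -96.6] r 12.829631805419922
```

Call:
{"method": "apply_moves", "body": {"moves": [[1,0.5,0,0,0,0,0],[1,0.5,0,0,0,0,0]]}}

```text
time: 9.5
tool_pos: [0.4913, -0.0471, 0.0703]
tool_rot: [0.555, -0.555, 0.438, -0.438]
contact_force: [0.2, 0.8, 0.9]
gripper_width: -0.001
```

```bash
python3 - <<'E'
from a import *
where();lens("t7")
E
```

```text
t 9.5 bench xy [-59.2 -61.5] z 70.3 F bench [0.35 0.75] 0.92 yaw err x->-y deg 0.09 g -0.0007552661286091367
lens bench [ 45.5 -97.6] r 12.799488067626953
```

Call:
{"method": "apply_moves", "body": {"moves": [[1,0.5,0,0,0,0,0],[1,0.5,0,0,0,0,0]]}}

```text
time: 9.75
tool_pos: [0.4915, -0.0479, 0.0703]
tool_rot: [0.555, -0.555, 0.438, -0.438]
contact_force: [-1.0, 2.5, 0.9]
gripper_width: -0.0
```

```bash
python3 - <<'E'
from a import *
where();lens("t8")
E
```

```text
t 9.75 bench xy [-59.2 -62.3] z 70.3 F bench [-0.43  2.63] 0.85 yaw err x->-y deg 0.08 g -0.0004969448070809503
lens bench [ 45.4 -98.1] r 12.827986717224121
```

Call:
{"method": "apply_moves", "body": {"moves": [[1,0.5,0,0,0,0,0],[1,0.2,0,0,0,0,0]]}}

```text
time: 10.0
tool_pos: [0.4916, -0.0483, 0.0703]
tool_rot: [0.556, -0.555, 0.438, -0.437]
contact_force: [-0.7, 4.2, 0.9]
gripper_width: -0.001
```

```bash
python3 - <<'E'
from a import *
where();lens("t9")
E
```

```text
t 10.0 bench xy [-59.2 -62.7] z 70.3 F bench [0.26 4.3 ] 0.94 yaw err x->-y deg 0.08 g -0.0009064283294437519
lens bench [ 45.5 -98.8] r 12.83956241607666
```

Call:
{"method": "apply_moves", "body": {"moves": [[1,0.5,0,0,0,0,0],[1,0,0,0,0,0,0]]}}

```text
time: 10.25
tool_pos: [0.4917, -0.0486, 0.0703]
tool_rot: [0.556, -0.555, 0.438, -0.437]
contact_force: [-1.6, 7.1, 1.5]
gripper_width: 0.006
```

```bash
python3 - <<'E'
from a import *
where();lens("t10")
E
```

```text
t 10.25 bench xy [-59.2 -63. ] z 70.3 F bench [0.1  7.26] 1.49 yaw err x->-y deg 0.08 g 0.005778160855221589
lens bench [ 45.5 -98.8] r 12.799300193786621
```

Resistance vanished, and now rises stiffly past 7 N with no motion, so it is in the notch. Backing off.

Call:
{"method": "apply_moves", "body": {"moves": [[1,-1,0,0,0,0,0],[1,-3,0,0,0,0,0],[1,-10,0,0,0,0,0],[1,-15,0,0,0,0,0],[1,-5,-20,0,0,0,0],[1,0,-40,0,0,0,0],[1,0,-40,0,0,0,0],[1,-40,-20,0,0,0,0],[1,-40,0,0,0,0,0],[1,-40,0,0,0,0,0],[1,-40,0,0,0,0,0],[1,-40,0,0,0,0,0],[1,0,0,0,0,0,0],[1,0,0,0,0,0,0]]}}

```text
time: 11.7
tool_pos: [0.4365, 0.1792, 0.1901]
tool_rot: [-0.556, 0.556, -0.437, 0.437]
contact_force: [-0.1, -0.0, 0.2]
gripper_width: -0.007
```

```bash
python3 - <<'E'
from a import *
where();lens("t11")
im=manip.grab_frame("side");a=im[210:300,240:340]
cv2.imwrite("pics/s2.png",np.vstack([cv2.resize(cv2.imread("pics/t11.png"),(600,300)),cv2.resize(a,(600,300),interpolation=cv2.INTER_CUBIC)]))
z=cv2.imread("pics/side0.png")
cv2.imwrite("pics/z.png",np.hstack([cv2.resize(q,None,fx=8,fy=8,interpolation=cv2.INTER_CUBIC) for q in (z[225:275,285:335],im[205:255,270:320])]))
E
```

```text
t 11.7 bench xy [-60.  171.4] z 190.1 F bench [-0.07 -0.03] 0.19 yaw err x->-y deg 0.25 g -0.006614577397993992
lens bench [ 45.4 -98.1] r 12.827986717224121
```

View pics/t11.png

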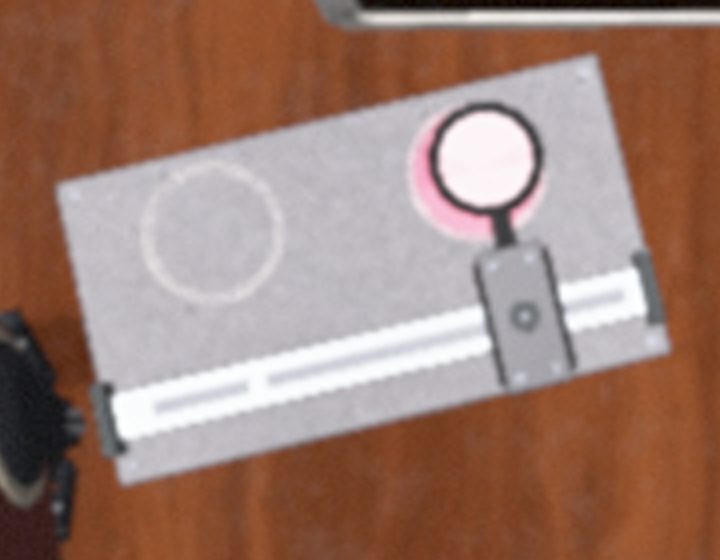

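View pics/z.png

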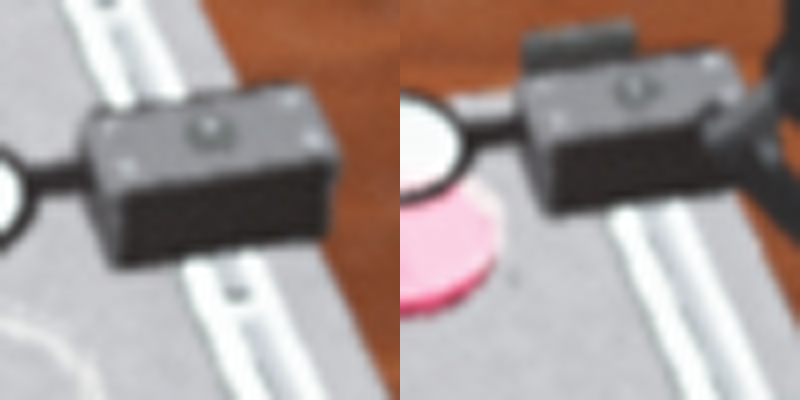

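In the top view the lens is over the dish at (486,157). In the side pair the plunger pin stands visibly lower now (right) than before (left). The left notch hole shows at (235,290), so I will cross-check positions against the holes.

```bash
python3 - <<'E'
from a import *
o,Rm,a=bench()
f=lambda cam,px,z:((ray(cam,[px],z)[0]*1000-o)@Rm).round(1)
print("holeL side",f("side",(314.4,261.3),.033),"holeR side",f("side",(298.1,225.2),.033))
print("pl before",f("side",(311.2,241.3),.0765))
for z in(.0737,.0765):print("pl now",z,f("side",(299.7,216.0),z),f("top",(160+(525+.5)/4-.5,150+(317+.5)/4-.5),z))
print("holeL top",f("top",(160+257.5/4-.5,150+383.5/4-.5),.033))
E
```

```text
holeL side [-59.9  76.2] holeR side [ -59.3 -102.1]
pl before [-60.2  34.9]
pl now 0.0737 [-61.9 -97.4] [-59.6 -98.8]
pl now 0.0765 [-60.8 -93.8] [-59.7 -98.8]
holeL top [-59.3  82. ]
```

Call:
{"method": "apply_moves", "body": {"moves": [[1,-40,-20,0,0,0,0],[1,-40,-20,0,0,0,0],[1,0,-20,0,0,0,0],[1,0,0,0,0,0,0],[1,0,0,0,0,0,0]]}}

```text
time: 12.3
tool_pos: [0.4191, 0.255, 0.2501]
tool_rot: [0.555, -0.555, 0.438, -0.438]
contact_force: [0.6, -0.1, 0.3]
gripper_width: -0.002
```

```bash
python3 - <<'E'
from a import *
im=np.mean([manip.grab_frame("side").astype(float) for _ in range(8)],0).astype(np.uint8)
cv2.imwrite("pics/side9.png",im)
z=cv2.imread("pics/side0.png");o,Rm,a=bench()
def corners(yc):return [[*(Rm@np.array([-60+sx*46,yc+sy*25])+o)/1000,.071] for sx,sy in((1,1),(-1,1),(-1,-1),(1,-1))]
out=[]
for q,yc in((z,29.9),(im,-98.4)):
    c=[*(Rm@np.array([-60,yc])+o)/1000]
    p=proj("side",corners(yc)+[[*c,.071],[*c,.0737],[*c,.0765]]);print(p.round(1).tolist())
    x,y=p[4].astype(int);k=q[y-16:y+16,x-20:x+20]
    out.append(cv2.convertScaleAbs(cv2.resize(k,(400,320),interpolation=cv2.INTER_CUBIC),alpha=1.5));print(x,y)
cv2.imwrite("pics/z2.png",np.hstack(out))
E
```

```text
[[298.0, 249.3], [327.8, 244.7], [322.6, 234.3], [293.5, 238.7], [310.6, 241.7], [310.6, 241.0], [310.6, 240.3]]
310 241
[[287.1, 223.2], [315.0, 219.2], [310.4, 210.2], [283.3, 214.0], [299.0, 216.6], [299.0, 215.9], [299.1, 215.2]]
299 216
```

View pics/z2.png

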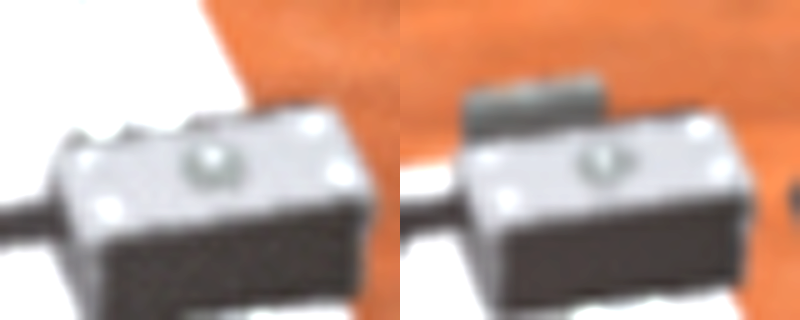

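The pin top sits 11 px above the screw-centre in the start picture (212,155 vs 213,166). It is now 5.5 px above (605,158 vs 605,163.5). That ratio matches 5.5 mm → 2.7 mm, so the plunger is in the notch. Handing in.

```bash
python3 -c "
from plant import manip
print(manip.job_done())"
```

```text
the job is handed in; nothing more can be done
None
```

The lens is over the closed pink dish, and its carriage is sitting in the notch there. I pushed it with the closed fingertips on face_left only, then moved the arm clear before handing in, at about 13 s of robot time.

**By feel:** resistance was about 4 N along the rail, then fell to almost nothing over bench y −94 to −97.6 mm. It then rose to 7.3 N with the carriage no longer moving, as expected at the bottom of a notch. I did not feel a distinct click.

**By camera after release:**
- **Lens:** its centre is at bench y ≈ −98 mm. That is 180 mm from the other notch's mark at +82 mm, so it matches the notch spacing.
- **Plunger:** in the side view the pin stands about half as high above the carriage as at the start, which agrees with 2.7 mm in a notch against 5.5 mm.
- **Dish and lid:** both look to be where they were. I did not measure them again.

**One check disagreed:** a first rough reading of the pin position in the side view was too coarse and suggested the pin had not dropped. I settled it with an averaged close-up that compared the pin with the screws on the carriage top.

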